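Pin the stop of the paint-tin lane and load a tin

ROBOT

A 6-joint arm with a two-finger parallel gripper is mounted at the origin on the work surface. World frame = base frame: x ahead of the robot, y to its left, z up, the work surface at z = 0. Lengths are in m, angles in rad, forces in N, time in s.
With the tool pointing down it reaches from about 0.375 to 0.75 m from the base axis. Payload 9 kg.
Tool frame: the origin (TCP) lies at the very end of the fingers, on their centre line; the grasp point (between the pads) lies behind it (grip_point_offset is the y of the grasp point in the tool frame, in m); y points along the fingers, x is the direction in which the jaws open and shut, and the axes are right-handed (so a half turn about y gives the same grasp; the last joint's range is limited). The gripper opens to 85 mm and grips with 20 to 120 N. Pads are 22 mm wide; open, the fingers measure 114 mm over their backs; the gripper's body (76 mm by 85 mm) begins 54 mm behind the grasp point. The pads swing forward as they close: fully open they stand 13 mm farther back than shut.
Start: joints at [-1.522, 0.104, 0.097, 1.564, 0, 1.353], TCP at [0.158, -0.579, 0.231] pointing down, gripper open.
Joint ranges: [-2.99, 2.99], [-0.84, 1.86], [-1.1, 1.16], [-1.84, 2.11], [-1.51, 1.56], [-3.14, 3.14]. Speed limits (rad/s): [2.22, 2.22, 2.57, 3.14, 3.14, 3.14].

INTERFACE

Orientations are given as a rotation vector (axis times angle).
In Python, from workcell import * gives the robot as it stands. Calls block until the motion is done:
- goto(position, orientation): joint-space move of the TCP to a pose.
- move_linear(position, max_speed=0.15, rot=None): straight line of the TCP; rot=None keeps the orientation; max_speed is the mean speed in m/s.
- goto_joints(angles): joint-space move.
- open_jaws() and clamp(f_grip=None): open the fingers fully, or close them until they stop; f_grip is the grip in N (None keeps the last).
- dwell(seconds).
- solve_ik(position, orientation): joint angles nearest the present ones, or None.
- observe(): the state.
- get_image(name): name is "side" or "top" or "wrist"; returns a dict with "color" (420x560x3 uint8, red, green, blue), "depth" (420x560 float32, m along the optical axis (not along the pixel's ray), 0 where there is no reading), "fx", "fy", "cx", "cy" (pixels), "cam_to_world" (4x4, takes a point from camera to world coordinates); the wrist camera has in their place "T_tool_cam" (4x4, takes a point from camera to tool coordinates, whose origin is the TCP and whose axes are the tool frame's). Camera axes: x right, y down, z forward; pixel columns grow to the right and rows downward; lengths in m; the calibration is good to about 2 mm. A picture is of the moment at which its call begins: read the wrist's pose just before it.
A pose or a line that the arm cannot do raises IKError and nothing moves.
- close_job(): hands the job in, once; it reports no verdict.
The state is a dict: "clock": time; "q": joint angles; "dq": joint speeds; "joint_efforts": joint torques, N m; "position": TCP position; "tool_rot": TCP orientation; "wrist_force": force on the tool from outside, world axes, zero at the start; "wrist_torque": the same for the moment, N m; "opening": opening from 0.0 (shut) to 1.0 (fully open).
Only numpy, scipy, OpenCV 4.12 (cv2) and the standard library are available. Lean on these libraries where they do the work, as an engineer would, in place of code of your own. Each camera call takes 0.05 s, during which the arm holds its last target.

TASK

Set the stop of the sloping paint-tin lane and load it: push the orange-handled stop pin, handle up, through the long slot in the green plate that faces the robot and feel with its tip for the hidden hole in the bar across the lane, until the pin drops in and its flange is home against the plate. Then let go of the pin and set the blue tin upright between the rails at the high end of the lane, so that it slides down and rests against the pin. Do not disturb the other tins or the other things on the table.

Things in the scene. Friction and masses are not known exactly. Their poses are not given: they have to be found in the camera images.
- rack_slot (a point): Centre of the level slot in the outer face of the fixed green lane's near cheek plate, 60 mm above the table. Axes: x = in through the slot, across the lane; y = level, towards the lane's high end; z up. Slot 56 mm long (y), 15 mm tall (z); plate 6 mm thick; behind it the lane, 50 mm wide. Cheeks and hood reach 128 mm above the table, from y -60 to +52 mm (hood to +18 mm).
- rack_bar (a point): Point 58 mm behind rack_slot (x), same axes, on the flat steel face of a fixed bar beyond the lane. The bar has one blind hole, 13 mm wide (y), 15 mm tall (z), 30 mm deep, sharp-edged, at this height (z = 0) but at an unknown y from -16 to +16 mm of this point, different each time. Plate, hood and housing hide it: find it by touch. Elsewhere the tip stops on the face.
- rack_load (a point): Good place to set the tin: on the lane's floor, mid-way between the rails, 115 mm uphill (y) of the slot, 71 mm above the table; axes as rack_slot. Slick steel floor, 50 mm wide, y -60 to +170 mm, falls 15 degrees towards -y, open at the low end: with no pin a tin slides out. Above y = 52 mm the rails (6 mm thick) stand 15 mm over the floor and nothing is overhead. A tin let go slides down.
- pin_grip (a point): Centre of the grip of the loose stop pin (150 g, lying on the table): an orange flat upright tab 26 mm long (x), 12 mm thick (y), from 8 to 53 mm above the underside; this point is 33 mm above it. x = along the pin to its tip, z up. Below the tab a foot 30 x 36 mm, 8 mm high. The shaft's axis is 27 mm below this point.
- pin_flange (a point): On the shaft's axis, front face of the pin's flange (22 mm wide, from 6 mm below to 18 mm above the axis), 56 mm ahead of pin_grip; axes as pin_grip. Home: this face meets the near plate and the tip is 26 mm deep in the hole. Ahead of it 52 mm of 12 x 12 mm square steel shaft, then a round brass nose, 10 mm diameter, 32 mm long, last 4 mm tapering to 6 mm.
- pin_tip (a point): The pin's tip, on the shaft's axis, 140 mm ahead (x) of pin_grip and 27 mm below it; axes as pin_grip. Once home the pin has play: the tin's weight may swing its handle up to 12 degrees towards the low end, which is fine.
- tin_blue_center (a point): The tin to load: closed aluminium paint tin with a blue band and a blue disc on its lid, 44 mm diameter, 55 mm high, 0.13 to 0.25 kg; this point is its centre. It starts upright on the table, at any one of the three tin places.
- tin_blue: The same blue tin; origin at the centre of its underside.
- tin_red_center (a point): Same tin with a red band, point at its centre; leave it alone
- tin_yellow_center (a point): Same tin with a yellow band, point at its centre; leave it alone
- brush_pot: White pot with brushes, 72 mm diameter, 95 mm high, brushes to 195 mm; origin under its centre; leave it alone
- tape: Yellow roll of tape, 96 mm diameter, 24 mm high; origin under its centre; leave it alone
- block: Cork block 110 x 60 x 30 mm; origin under its centre; leave it alone
- scraper: Flat wooden-handled scraper lying on the table; leave it alone
- ink: White ink bottle, 56 mm diameter, 120 mm high; origin under its centre; leave it alone
Things that resemble listed ones, but are neither listed nor needed, are in the scene too. Leave any red or turquoise look-alike of the part that bears pin_grip alone.

How it is judged:
By the outcome, as a careful person would: the job done as asked, in the order asked, and still so for the second after the job is handed in, with the robot touching nothing.
It also fails if it takes over 72 s, if anything falls off the work surface, if the arm or the gripper's body presses on something with over 40 N, if the wrist force passes 120 N, or if a joint passes its speed limit or range.

## Working session

There is one attempt and no reset: what is moved stays moved. The work goes in short steps, each a Python script; the robot and the scene stay as the last script left them, time stands still between calls to the robot, and variables do not carry over. Pictures are saved under pics/ and viewed, and the job is handed in when it is done.

```bash
mkdir -p pics; ls
python3 - <<'E'
from workcell import *
import cv2,numpy as np,pickle
s=observe(); print({k:np.round(v,3) for k,v in s.items()})
import workcell
print([n for n in dir(workcell) if not n.startswith('_')])
d={}
for n in ["side","top","wrist"]:
    im=get_image(n); d[n]=im
    cv2.imwrite(f"pics/{n}0.png",im["color"][:,:,::-1])
    print(n,im["fx"],im["cx"],im["cy"]); print(np.round(im.get("cam_to_world",im.get("T_tool_cam")),3))
d["state"]=s
pickle.dump(d,open("d0.pkl","wb"))
try: print(grip_point_offset)
except Exception as e: print(e)
E
```

```text
pics
{'clock': np.float64(0.0), 'q': array([-1.522,  0.105,  0.096,  1.564, -0.   ,  1.353]), 'dq': array([ 0.001, -0.001,  0.   , -0.001,  0.001,  0.001]), 'joint_efforts': array([ 0.0000e+00, -5.5693e+01,  5.0365e+01,  1.7000e-02, -0.0000e+00,
        0.0000e+00]), 'position': array([ 0.158, -0.578,  0.231]), 'tool_rot': array([-1.323,  1.011, -1.01 ]), 'wrist_force': array([-0.077, -0.367, -0.32 ]), 'wrist_torque': array([-0.008, -0.018,  0.038]), 'opening': np.float64(1.003)}
['IKError', 'clamp', 'close_job', 'dwell', 'get_image', 'goto', 'goto_joints', 'grip_point_offset', 'move_linear', 'observe', 'open_jaws', 'solve_ik']
side 419.19814175849547 275.2077798401997 218.51013397220706
[[-0.886 -0.316  0.339  0.011]
 [-0.464  0.62  -0.633  0.83 ]
 [-0.01  -0.718 -0.696  1.013]
 [ 0.     0.     0.     1.   ]]
top 533.2051546239901 287.9625815035835 213.27833216119228
[[ 0.029 -0.997  0.064  0.342]
 [-1.    -0.03  -0.01  -0.013]
 [ 0.012 -0.064 -0.998  1.533]
 [ 0.     0.     0.     1.   ]]
wrist 339.87484191582143 277.39925592085655 212.64915752950753
[[ 1.     0.     0.     0.001]
 [-0.    -0.295  0.956 -0.141]
 [ 0.    -0.956 -0.295  0.075]
 [ 0.     0.     0.     1.   ]]
-0.0187
```

View pics/side0.png

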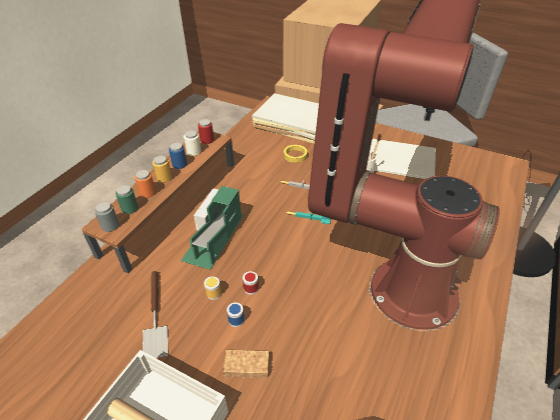

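View pics/top0.png

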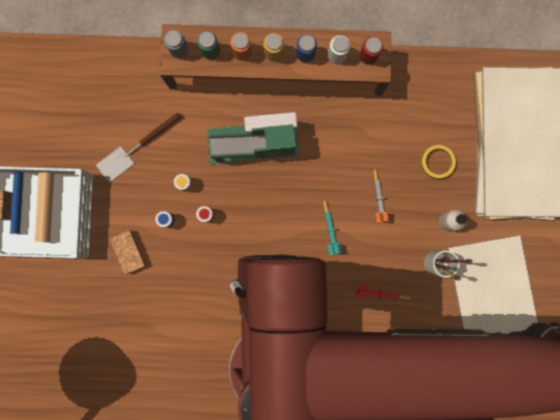

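View pics/wrist0.png

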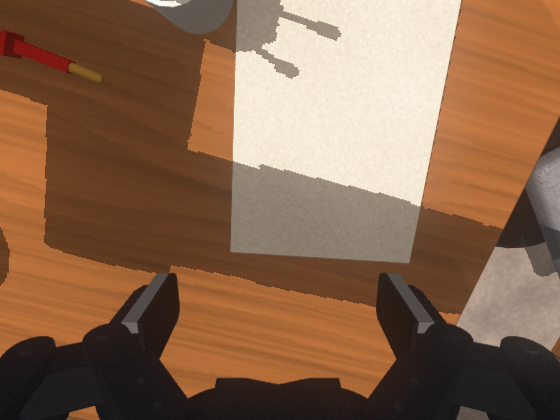

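The top view shows the orange pin with its handle near (380,216) and its tip near (377,170). The green rack spans (208–298, 120–163), with the hood (low end) on the right. The blue tin is at (165,219), red at (204,214) and yellow at (182,182). Next I'll get coarse world estimates.

```bash
cat > h.py <<'E'
import numpy as np,cv2,pickle
from scipy.spatial.transform import Rotation as R
def ray(im,T,u,v):
    d=np.array([(u-im["cx"])/im["fx"],(v-im["cy"])/im["fy"],1.0])
    return T[:3,3],T[:3,:3]@d
def onz(im,T,u,v,z):
    o,d=ray(im,T,u,v); return o+d*(z-o[2])/d[2]
def toolT(s):
    T=np.eye(4);T[:3,:3]=R.from_rotvec(s["tool_rot"]).as_matrix();T[:3,3]=s["position"];return T
def cloud(im,T):
    Z=im["depth"];v,u=np.indices(Z.shape)
    P=np.stack([(u-im["cx"])/im["fx"]*Z,(v-im["cy"])/im["fy"]*Z,Z],-1)
    return P@T[:3,:3].T+T[:3,3]
def mask(im,lo,hi):
    return cv2.inRange(cv2.cvtColor(im["color"],cv2.COLOR_RGB2HSV),np.array(lo),np.array(hi))
E
python3 - <<'E'
from h import *
d=pickle.load(open("d0.pkl","rb"));im=d["top"];T=im["cam_to_world"]
C=cloud(im,T)
for n,(u,v),z in [("handle",(380,216),.05),("tip",(377,170),.006),("blue",(165,219),.055),("red",(204,214),.055),("yel",(182,182),.055),("rackA",(209,162),.07),("rackB",(298,155),.12)]:
    print(n,np.round(onz(im,T,u,v,z),3),np.round(C[v,u],3))
for n in ["top","side"]:
    im=d[n];T=im["cam_to_world"];C=cloud(im,T)
    m=mask(im,(65,80,20),(90,255,160))>0
    nn,l,st,ce=cv2.connectedComponentsWithStats(m.astype(np.uint8))
    for i in range(1,nn):
        if st[i,4]>100: print(n,st[i],ce[i],np.round(np.percentile(C[l==i],[2,98],axis=0),3))
s=d["state"];print(R.from_rotvec(s["tool_rot"]).as_matrix().round(3))
E
python3 - <<'E'
import cv2
a=cv2.imread('pics/top0.png')[100:260,150:420]
cv2.imwrite('pics/top0z.png',cv2.resize(a,None,fx=2.9,fy=2.9,interpolation=cv2.INTER_CUBIC))
a=cv2.imread('pics/side0.png')[160:340,160:340]
cv2.imwrite('pics/side0z.png',cv2.resize(a,None,fx=3.3,fy=3.3,interpolation=cv2.INTER_CUBIC))
E
```

```text
handle [ 0.438 -0.284  0.05 ] [ 0.439 -0.289  0.024]
tip [ 0.573 -0.281  0.006] [ 0.574 -0.282  0.003]
blue [0.411 0.313 0.055] [0.411 0.313 0.053]
red [0.428 0.206 0.055] [0.428 0.206 0.054]
yel [0.516 0.27  0.055] [0.515 0.27  0.058]
rackA [0.572 0.195 0.07 ] [0.582 0.204 0.007]
rackB [ 0.59  -0.049  0.12 ] [ 0.61  -0.052  0.009]
top [209 127  36   8 182] [227.23626374 131.08241758] [[ 0.647  0.108 -0.003]
 [ 0.685  0.205  0.09 ]]
top [264 126  32  24 581] [279.7383821  137.26678141] [[ 0.605 -0.034  0.123]
 [ 0.663  0.038  0.135]]
top [326 212  15  43 253] [332.12648221 237.38339921] [[ 0.331 -0.176 -0.002]
 [ 0.444 -0.136  0.057]]
side [182 187  56  82 933] [211.32475884 229.75348339] [[ 0.583 -0.027  0.002]
 [ 0.679  0.209  0.132]]
side [116 192  19  22 232] [125.85775862 203.14224138] [[0.839 0.192 0.138]
 [0.872 0.221 0.202]]
[[ 0.264 -0.     0.965]
 [-0.965  0.001  0.264]
 [-0.001 -1.     0.   ]]
```

View pics/top0z.png

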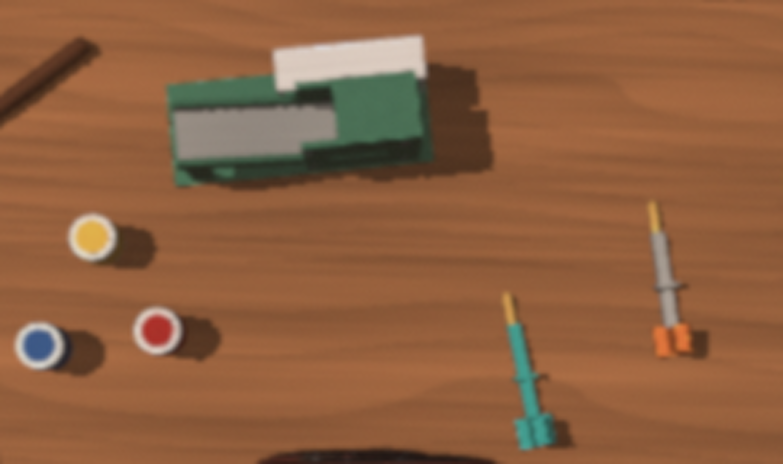

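View pics/side0z.png

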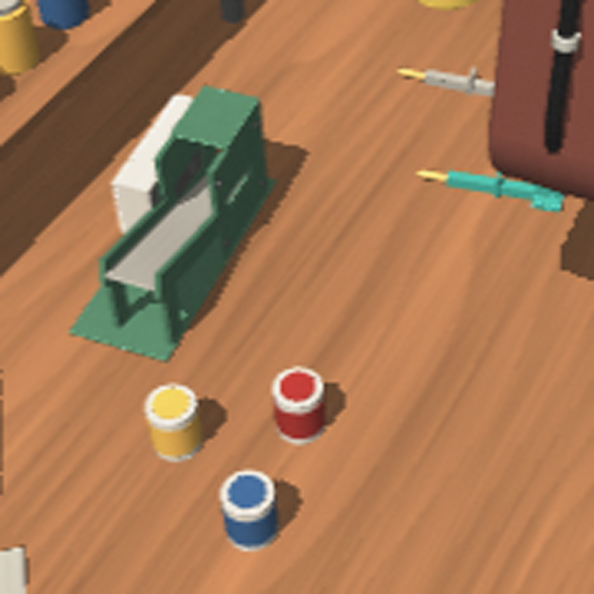

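```bash
cat >> h.py <<'E'
def rot(yaw):
    c,s=np.cos(yaw),np.sin(yaw)
    return R.from_matrix(np.array([[s,0,c],[-c,0,s],[0,-1,0]])).as_rotvec()
def snap(name):
    from workcell import observe,get_image
    s=observe();im=get_image("wrist");im["T"]=toolT(s)@im["T_tool_cam"];im["s"]=s
    pickle.dump(im,open(name+".pkl","wb"));cv2.imwrite(f"pics/{name}.png",im["color"][:,:,::-1]);return im
E
python3 - <<'E'
from h import *
from workcell import *
yr=0.1
print(solve_ik([.50,.04,.22],rot(np.pi+yr)),solve_ik([.50,.04,.22],rot(-np.pi+yr)),solve_ik([.43,-.28,.2],rot(0.1)))
goto([.48,.06,.22],rot(np.pi+yr)); snap("rack1"); print(observe()["clock"],observe()["q"].round(2))
goto([.43,-.28,.2],rot(yr)); snap("pin1"); print(observe()["clock"],observe()["q"].round(2))
E
```

```text
[-0.18150922 -0.19912721 -0.21771307  1.55221046  0.         -0.28150922] [-0.18150922 -0.19912721 -0.21771307  1.55221046  0.         -0.28150922] [-0.83252635 -0.16605769 -0.22455647  1.51229754  0.          2.2090663 ]
2.7333 [-0.15 -0.25 -0.27  1.56 -0.   -0.25]
4.8917 [-0.83 -0.17 -0.22  1.51  0.    2.21]
```

View pics/rack1.png

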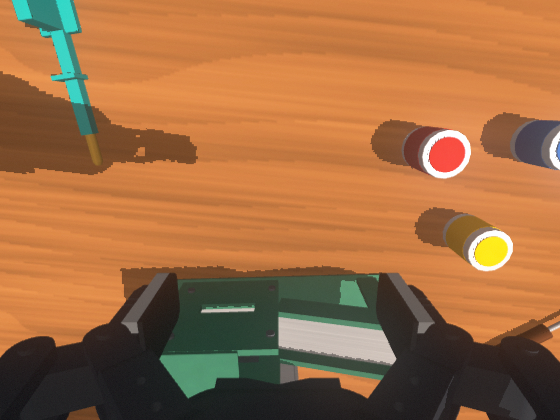

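View pics/pin1.png

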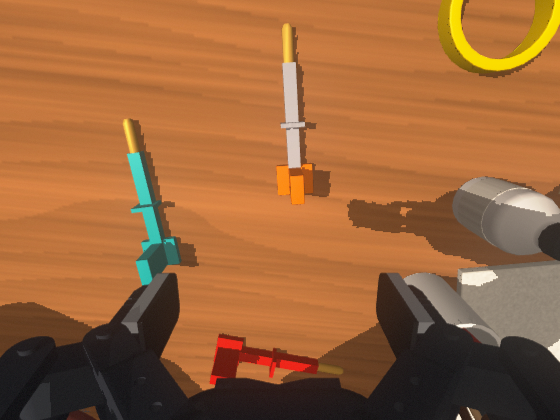

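The rack view shows the near cheek with its slot at about (203–254, 309). The pin view shows the handle tab at (296,185), flange at (293,125) and tip at (288,25). Now I'll measure them.

Run:
```python
from h import *
im=pickle.load(open("rack1.pkl","rb"));T=im["T"];C=cloud(im,T)
# slot: nongreen pixels in cheek
roi=im["color"][300:320,195:265].astype(int)
br=(roi.sum(2)>330)
v,u=np.nonzero(br);print("slot px",u.min()+195,u.max()+195,v.min()+300,v.max()+300)
# plane of cheek: points z in .03-.12, in window
W=np.zeros(im["depth"].shape,bool);W[285:345,190:272]=1;W[300:320,195:262]=0
P=C[W&(im["depth"]>0)];P=P[(P[:,2]>.02)&(P[:,2]<.12)]
for it in range(3):
    A=np.c_[P[:,1],np.ones(len(P))];co=np.linalg.lstsq(A,P[:,0],rcond=None)[0];r=P[:,0]-A@co;P=P[abs(r)<max(2*r.std(),.002)]
print("plane x=a y+b",co,r.std(),len(P),P.min(0).round(3),P.max(0).round(3), "yaw deg", np.degrees(np.arctan(-co[0])))
n=np.array([1,-co[0],0]);
def onp(u,v):
    o,d=ray(im,T,u,v);t=(co[1]-o@n)/(d@n);return o+d*t
def onpz(u,v): return onp(u,v)
for p in [(203,309),(254,309),(228,306),(228,313),(278,280),(278,350),(161,351),(180,283)]: print(p,onp(*p).round(4))
cv2.imwrite("pics/rack1z.png",cv2.resize(im["color"][265:400,110:410,::-1],None,fx=2.6,fy=2.6,interpolation=cv2.INTER_NEAREST))
im=pickle.load(open("pin1.pkl","rb"));T=im["T"];C=cloud(im,T)
cv2.imwrite("pics/pin1z.png",cv2.resize(im["color"][10:220,230:350,::-1],None,fx=2.8,fy=2.8,interpolation=cv2.INTER_NEAREST))
m=mask(im,(5,200,150),(13,255,255))>0;m[:,:260]=0;m[:150]=0;m[:,330:]=0
m[:150]=0;m[210:]=0
P=C[m];print("orange z range",P.min(0).round(3),P.max(0).round(3),m.sum())
top=P[P[:,2]>.045];print("top",top.mean(0).round(4),np.percentile(top,[2,98],axis=0).round(4),len(top))
foot=P[P[:,2]<.015];print("foot",foot.mean(0).round(4))
for p,z in [((288,25),.006),((290,64),.012),((293,125),.02),((294,165),.012)]: print(p,onz(im,T,*p,z).round(4),C[p[1],p[0]].round(4))
```

```text
slot px 201 254 305 312
plane x=a y+b [-0.13088348  0.6062458 ] 0.0004515226851155089 3248 [ 0.596 -0.026  0.02 ] [0.61  0.064 0.118] yaw deg 7.456685077855663
(203, 309) [ 0.6069 -0.005   0.061 ]
(254, 309) [0.6002 0.0465 0.0635]
(228, 306) [0.6037 0.0196 0.0567]
(228, 313) [0.6035 0.0213 0.0692]
(278, 280) [0.597  0.0705 0.0047]
(278, 350) [0.597  0.0703 0.1249]
(161, 351) [ 0.6098 -0.0275  0.1223]
(180, 283) [ 0.6119 -0.0434  0.0053]
orange z range [ 0.411 -0.316 -0.002] [ 0.455 -0.278  0.053] 371
top [ 0.4423 -0.2978  0.0506] [[ 0.4254 -0.3045  0.046 ]
 [ 0.452  -0.29    0.0527]] 54
foot [ 0.4395 -0.3071  0.0065]
(288, 25) [ 0.5755 -0.2756  0.006 ] [ 0.5749 -0.2755  0.0089]
(290, 64) [ 0.5434 -0.2807  0.012 ] [ 0.5436 -0.2808  0.0102]
(293, 125) [ 0.4915 -0.2891  0.02  ] [ 0.4916 -0.2889  0.0238]
(294, 165) [ 0.4538 -0.2948  0.012 ] [ 0.4534 -0.2949  0.0098]
```

View pics/rack1z.png

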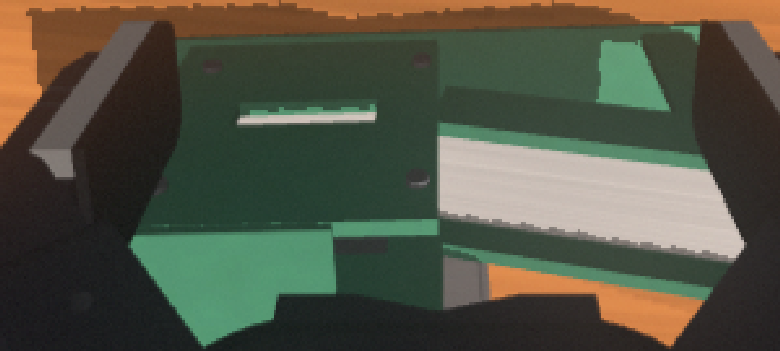

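View pics/pin1z.png

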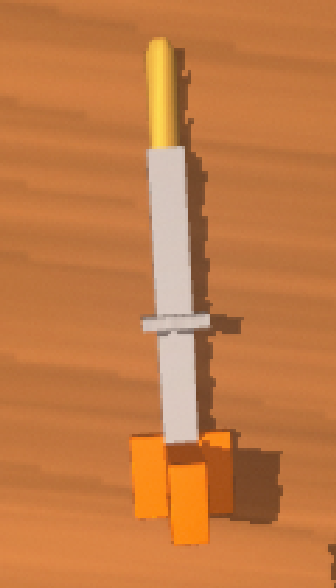

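Run:
```python
from h import *
im=pickle.load(open("pin1.pkl","rb"));T=im["T"]
f=lambda u,v,z:onz(im,T,u/2.8+230-.3,v/2.8+10-.3,z)
a=f(186,461.5,.053);b=f(190.5,544,.053);print("tab",a,b,(a+b)/2,np.linalg.norm(a-b))
t=f(161,38,.008);print("tip",t)
s0=f(181,440,.012);s1=f(166.5,150,.012);d=s1-s0;print("yaw",np.degrees(np.arctan2(d[1],d[0])),s0,s1)
fl=f(175,315,.024);print("fl",fl)
d/=np.linalg.norm(d);print("grip from tip",t-.14*d,"from flange",fl-.056*d)
for e in [(132,436),(233,432),(136,518)]: print("foot",f(*e,.008))
```

```text
tab [ 0.45219234 -0.29486496  0.053     ] [ 0.42624556 -0.29935666  0.053     ] [ 0.43921895 -0.29711081  0.053     ] 0.026332687752247442
tip [ 0.57631624 -0.2747074   0.008     ]
yaw 9.49562837046312 [ 0.45202494 -0.2953061   0.012     ] [ 0.54391485 -0.27993621  0.012     ]
fl [ 0.49401398 -0.28788711  0.024     ]
grip from tip [ 0.43823449 -0.29780353  0.008     ] from flange [ 0.43878128 -0.29712556  0.024     ]
foot [ 0.45104201 -0.27826568  0.008     ]
foot [ 0.45603441 -0.31341628  0.008     ]
foot [ 0.42164522 -0.28269214  0.008     ]
```

Run:
```python
from h import *
from workcell import *
yp=np.radians(9.4)
goto([.4387,-.2973,.09],rot(yp))
move_linear([.4387,-.2973,.0150],max_speed=.1)
clamp(60)
s=observe();print(s["clock"],s["position"].round(4),s["opening"],s["wrist_force"].round(2))
move_linear([.4387,-.2973,.12],max_speed=.15)
s=observe();print(s["clock"],s["position"].round(4),s["opening"],s["wrist_force"].round(2),s["wrist_torque"].round(3))
snap("grasp1")
```

```text
6.9833 [ 0.4388 -0.2973  0.0151] 0.1343556942431846 [0.69 0.08 1.87]
7.8333 [ 0.4383 -0.2968  0.1188] 0.1311270573326051 [ 0.59  1.4  -0.9 ] [-0.005  0.105  0.002]
```

View pics/grasp1.png

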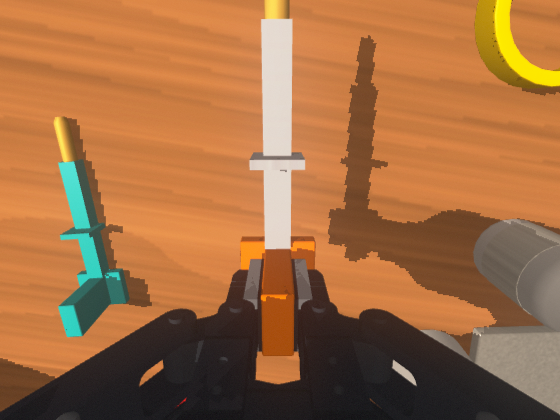

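Run:
```python
from h import *
im=pickle.load(open("grasp1.pkl","rb"));T=im["T_tool_cam"]
def ony(u,v,y):
    o,d=ray(im,T,u,v);return o+d*(y-o[1])/d[1]
for n,p,y in [("flange front top",(277,153.5),-.0097),("shaft end",(277,19.5),.0023),("flange L",(249.5,156),-.0097),("flange R",(304.5,156),-.0097),("tab top front",(277,297),-.0387),("tab top rear",(277,355),-.0387)]:
    print(n,ony(*p,y).round(4))
```

```text
flange front top [ 0.001  -0.0097  0.0583]
shaft end [0.001  0.0023 0.1069]
flange L [-0.0096 -0.0097  0.0573]
flange R [ 0.0116 -0.0097  0.0573]
tab top front [ 0.001  -0.0387  0.0131]
tab top rear [ 0.001  -0.0387 -0.0108]
```

```bash
cat >> h.py <<'E'
S=np.array([.6036,.0203]);YR=np.radians(7.46)
def W(x,y,z):
    c,s=np.cos(YR),np.sin(YR);return [S[0]+c*x-s*y,S[1]+s*x+c*y,z]
def L(p):
    c,s=np.cos(YR),np.sin(YR);d=np.array(p[:2])-S;return np.array([c*d[0]+s*d[1],-s*d[0]+c*d[1],p[2]])
def st(tag=""):
    from workcell import observe
    s=observe();f=s["wrist_force"];c,n=np.cos(YR),np.sin(YR)
    fl=np.array([c*f[0]+n*f[1],-n*f[0]+c*f[1],f[2]])
    print(tag,round(float(s["clock"]),2),"L",(L(s["position"])*1000).round(1),"F",fl.round(1),"T",s["wrist_torque"].round(2));return s,fl
ZI=.0691
E
python3 - <<'E'
from h import *
from workcell import *
goto(W(-.165,-.016,.115),rot(YR)); st()
move_linear(W(-.165,-.016,ZI),max_speed=.1); dwell(.2);st()
im=get_image("side");cv2.imwrite("pics/side1.png",im["color"][120:330,130:340,::-1].repeat(2,0).repeat(2,1))
move_linear(W(-.120,-.016,ZI),max_speed=.06); st()
move_linear(W(-.088,-.016,ZI),max_speed=.06); dwell(.1);st()
E
```

```text
8.97 L [-164.8  -16.8  115. ] F [ 0.3 -0.6 -0.2] T [-0.03  0.08  0.05]
 9.78 L [-164.5  -16.3   69.9] F [ 0.6  0.2 -1.6] T [-0.02  0.07 -0.04]
 10.72 L [-120.3  -15.9   69. ] F [ 0.9 -0.4 -1.8] T [-0.    0.05 -0.03]
 11.51 L [-88.3 -15.9  69. ] F [-0.2 -0.1 -1.5] T [ 0.03  0.07 -0.04]
```

View pics/side1.png

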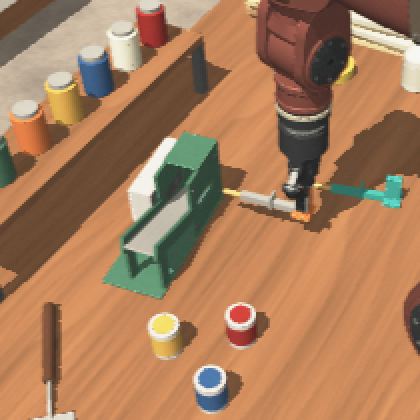

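The picture shows the pin level in the gripper, lined up with the slot at (220,190). The tip has since passed through with no contact force, so I'll advance until it touches the bar.

Run:
```python
from h import *
from workcell import *
x=-.088
while x<-.074:
    x+=.001
    move_linear(W(x,-.016,ZI),max_speed=.03);s,f=st(f"{x*1000:.0f}")
    if f[0]<-6: break
```

```text
-87 11.76 L [-87.  -16.   69.2] F [-0.4  0.1 -2.1] T [ 0.03  0.09 -0.06]
-86 12.01 L [-86.  -16.   69.1] F [ 0.2 -0.4 -1.3] T [-0.02  0.02  0.03]
-85 12.26 L [-85.  -16.   69.1] F [-1.1 -0.3 -1.3] T [-0.    0.06  0.  ]
-84 12.51 L [-84.  -16.   69.1] F [ 0.5  0.4 -1.5] T [0.08 0.11 0.  ]
-83 12.76 L [-82.9 -16.   69.1] F [-0.2 -0.2 -1. ] T [-0.06  0.1   0.03]
-82 13.01 L [-82.  -16.   69.1] F [-0.4  0.3 -2. ] T [-0.02  0.09 -0.02]
-81 13.26 L [-81.2 -16.   69. ] F [-1.6  0.4 -1.8] T [-0.04  0.46  0.05]
-80 13.51 L [-80.7 -15.9  68.9] F [-5.9  0.8  0.1] T [-0.11  0.95  0.03]
-79 13.76 L [-79.1 -15.6  68.9] F [-2.3  2.9 -2.6] T [0.5  0.5  0.35]
-78 14.01 L [-78.2 -15.6  68.9] F [-3.6  3.4 -0.6] T [0.73 0.94 0.49]
-77 14.26 L [-77.5 -15.5  68.8] F [-3.6  3.6 -1.8] T [0.8  1.15 0.57]
-76 14.51 L [-75.7 -15.5  69. ] F [ 0.9  5.  -3.1] T [1.15 0.4  0.72]
-75 14.76 L [-75.  -15.5  69. ] F [-0.8  5.4 -2. ] T [1.12 0.68 0.73]
-74 15.01 L [-74.1 -15.4  68.9] F [-2.7  5.6 -1.3] T [1.12 0.72 0.74]
```

Run:
```python
from h import *
from workcell import *
for y in [-.015,-.014,-.013]:
    move_linear(W(-.074,y,ZI),max_speed=.03);s,f=st(f"y{y}")
    if abs(f[1])<1.0: break
```

```text
y-0.015 15.26 L [-74.1 -14.8  69. ] F [-1.9  3.3 -3.4] T [0.91 0.75 0.53]
y-0.014 15.51 L [-73.9 -14.2  69.2] F [-0.4  2.5 -2.3] T [0.64 0.61 0.4 ]
y-0.013 15.76 L [-73.6 -13.4  69.4] F [ 0.8  0.7 -1. ] T [0.16 0.22 0.09]
```

Run:
```python
from h import *
from workcell import *
y=-.0125
for x in [-.070,-.066,-.062]:
    move_linear(W(x,y,ZI),max_speed=.04);s,f=st(f"{x*1000:.0f}")
    if f[0]<-10: break
    y+= .0002*f[1]/1 if abs(f[1])>1.5 else 0
else:
  x=-.0605
  while x<-.048:
    move_linear(W(x,y,ZI),max_speed=.03);s,f=st(f"{x*1000:.1f} y{y*1000:.1f}")
    if f[0]<-9: break
    x+=.0015
    y+= .0002*f[1] if abs(f[1])>1.5 else 0
```

```text
-70 16.01 L [-69.5 -12.8  69.4] F [-0.4 -0.3 -2.1] T [-0.    0.1   0.04]
-66 16.26 L [-65.7 -12.6  69.1] F [ 0.3  0.7 -2.1] T [-0.03  0.08 -0.04]
-62 16.51 L [-61.8 -12.5  69.1] F [-1.4  0.  -1.8] T [-0.02  0.12  0.  ]
-60.5 y-12.5 16.76 L [-60.5 -12.5  69.1] F [-0.  -0.1 -1. ] T [ 0.03  0.04 -0.01]
-59.0 y-12.5 17.01 L [-58.9 -12.5  69.1] F [ 1.1 -0.1 -1. ] T [-0.02  0.09 -0.02]
-57.5 y-12.5 17.26 L [-57.4 -12.5  69.1] F [-0.8  0.1 -1.2] T [ 0.01  0.07 -0.01]
-56.0 y-12.5 17.51 L [-55.9 -12.5  69.1] F [-1.   0.5 -2. ] T [ 0.    0.08 -0.01]
-54.5 y-12.5 17.76 L [-55.6 -12.4  68.6] F [-5.7 -0.1 -0.2] T [-0.21  1.06 -0.01]
-53.0 y-12.5 18.01 L [-55.6 -12.2  68.1] F [-12.5  -0.8   2.2] T [-0.35  2.39 -0.05]
```

Run:
```python
from h import *
from workcell import *
move_linear(W(-.0555,-.0125,ZI),max_speed=.03);st()
open_jaws();st("open")
move_linear(W(-.0555,-.0125,.16),max_speed=.15);st()
# turn toward view: camera on robot side
goto(W(-.15,.0,.24),rot(np.pi+YR));st();snap("pinhome")
```

```text
18.26 L [-55.7 -12.4  69. ] F [-2.3  0.1 -2.3] T [-0.06  0.52  0.02]
open 18.97 L [-55.5 -12.5  69.1] F [-0.5  0.4  0.4] T [-0.04 -0.    0.01]
 19.73 L [-55.9 -12.4 159. ] F [ 0.8 -0.6  0.4] T [-0.01 -0.02 -0.  ]
 22.42 L [-150.    -0.   239.9] F [ 0.3 -0.4 -0.3] T [-0.02  0.06  0.03]
```

View pics/pinhome.png

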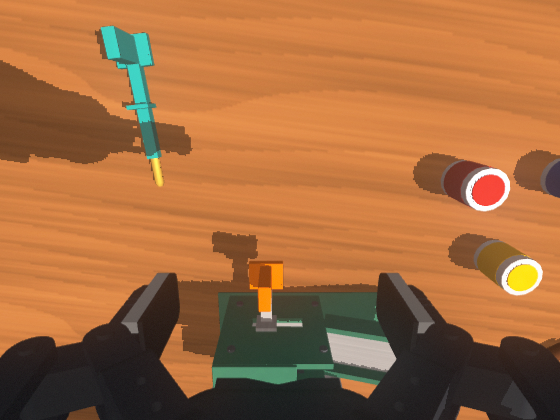

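The pin's flange sits flush on the plate at (266,323), and its tab is upright at (266,278). Next I'll take a view along the lane and one over the blue tin.

Run:
```python
from h import *
from workcell import *
r=rot(YR+np.pi/2)
a=solve_ik(W(.031,.06,.30),r);print(a)
b=solve_ik([.411,.313,.022],r);print(b)
c,s=np.cos(np.radians(15)),np.sin(np.radians(15))
cy,sy=np.cos(YR),np.sin(YR)
M=np.array([[cy,-sy,0],[sy,cy,0],[0,0,1]])@np.array([[1,0,0],[0,s,c],[0,-c,s]])
rt=R.from_matrix(M).as_rotvec();print("tilted",solve_ik(W(.032,.115-s*.024,.071+c*.024),rt))
rt2=R.from_matrix(M@np.diag([-1,1,-1])).as_rotvec();print("tilted2",solve_ik(W(.032,.115-s*.024,.071+c*.024),rt2))
goto(W(.031,.06,.30),r);dwell(.15);st();snap("lane")
goto([.411,.27,.16],r);dwell(.1);snap("tin1");print(observe()["clock"],observe()["q"].round(2))
```

```text
[-7.34992008e-02  2.36740680e-01  3.69560284e-01  1.70361593e+00
  4.44089210e-16  1.36709556e+00]
[ 3.97283767e-01 -7.70480914e-02 -4.69322870e-01  1.17852155e+00
  4.44089210e-16  1.83787853e+00]
tilted [-0.11986959  0.25709    -0.00149078  1.37842877  0.25347397  1.31228525]
tilted2 [-1.19869591e-01  2.57090002e-01 -1.49078459e-03  1.37842877e+00
  2.53473969e-01 -1.82930740e+00]
 24.18 L [ 30.8  59.8 300.2] F [-0.1  0.   1. ] T [ 0.   -0.   -0.05]
25.5917 [ 0.31 -0.23 -0.35  1.45 -0.    1.75]
```

View pics/lane.png

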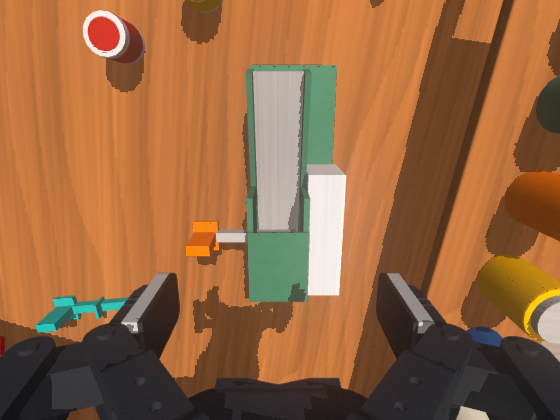

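View pics/tin1.png

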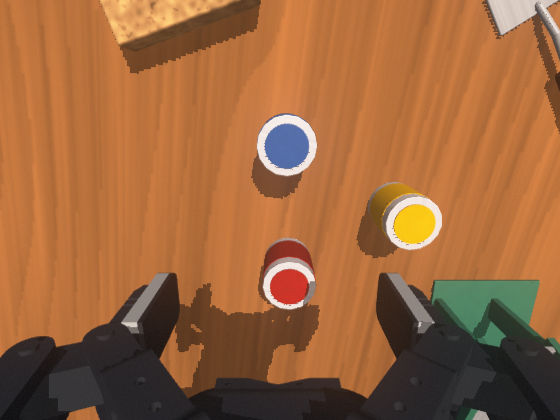

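Run:
```python
from h import *
im=pickle.load(open("lane.pkl","rb"));T=im["T"];C=cloud(im,T)
cv2.imwrite("pics/lanez.png",cv2.resize(im["color"][55:255,230:360,::-1],None,fx=3,fy=3,interpolation=cv2.INTER_NEAREST))
for v in [80,100,120,140,160,180]:
    row=im["color"][v,240:345].astype(int);sat=row.max(1)-row.min(1)
    g=np.nonzero(sat<25)[0]+240
    g=g[g<306]
    u0,u1=g.min(),g.max()
    pf=[L(C[v,u])*1000 for u in (u0+2,(u0+u1)//2,u1-2)]
    z=np.mean([p[2] for p in pf])/1000
    e0=L(onz(im,T,u0-.5,v,z))*1000;e1=L(onz(im,T,u1+.5,v,z))*1000
    print(v,u0,u1,"y",round(e0[1],1),"z",round(z*1e3,1),"edges",e0[0].round(1),e1[0].round(1),"mid",((e0+e1)/2)[0].round(2),"zexp",71+(e0[1]-115)*np.tan(np.radians(15)))
im=pickle.load(open("tin1.pkl","rb"));T=im["T"]
m=mask(im,(100,80,60),(125,255,255));m[:90]=0;m[200:]=0
n,l,s,c=cv2.connectedComponentsWithStats(m);i=1+s[1:,4].argmax();print(s[i],c[i],"blue top",onz(im,T,*c[i],.055))
g=im["color"].astype(int);w=((g.min(2)>170)|(m>0)).astype(np.uint8);w[:100]=0;w[190:]=0;w[:,:240]=0;w[:,330:]=0
n,l,s,c=cv2.connectedComponentsWithStats(w);i=1+s[1:,4].argmax();print(s[i],c[i],"lid",onz(im,T,*c[i],.055))
```

```text
80 252 304 y 160.1 z 82.3 edges 5.2 57.5 mid 31.34 zexp 83.07487381749047
100 253 303 y 141.4 z 76.7 edges 5.4 57.4 mid 31.37 zexp 78.08134405716565
120 254 302 y 121.6 z 72.4 edges 5.7 57.1 mid 31.4 zexp 72.76904145076925
140 254 302 y 100.5 z 66.8 edges 4.9 58.0 mid 31.44 zexp 67.11723192209783
160 255 301 y 77.9 z 59.8 edges 5.1 57.8 mid 31.47 zexp 61.046436789633674
180 256 305 y 54.9 z 59.0 edges 5.7 63.0 mid 34.36 zexp 54.885390943875635
[ 265  124   44   44 1523] [286.41891005 145.69796454] blue top [0.41253585 0.31817721 0.055     ]
[ 257  114   60   62 2758] [286.46555475 144.47860769] lid [0.41245105 0.31903607 0.055     ]
```

View pics/lanez.png

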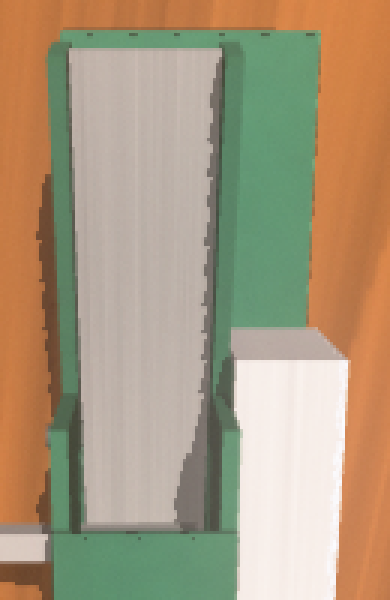

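Run:
```python
from h import *
from workcell import *
r=rot(YR+np.pi/2);p=[.4125,.3186]
goto(p+[.11],r)
move_linear(p+[.022],max_speed=.1);st()
clamp(40)
s=observe();print(s["clock"],s["position"].round(4),s["opening"].round(3),s["wrist_force"].round(2))
move_linear(p+[.17],max_speed=.15);dwell(.1)
s=observe();print(s["clock"],s["position"].round(4),s["opening"].round(3),s["wrist_force"].round(2),s["wrist_torque"].round(3))
snap("tin2")
```

```text
27.01 L [-150.2  320.7   22.7] F [-0.2 -0.4 -0.2] T [-0.01  0.01 -0.02]Traceback (most recent call last):
  File "<stdin>", line 7, in <module>
AttributeError: 'float' object has no attribute 'round'
```

```bash
cat >> h.py <<'E'
c15,s15=np.cos(np.radians(15)),np.sin(np.radians(15))
M15=np.array([[np.cos(YR),-np.sin(YR),0],[np.sin(YR),np.cos(YR),0],[0,0,1]])@np.array([[1,0,0],[0,s15,c15],[0,-c15,s15]])
RT=R.from_matrix(M15).as_rotvec()
def PL(h,x=.0314,y=.115): return W(x,y-s15*h,.071+c15*h)
E
python3 - <<'E'
from h import *
from workcell import *
p=[.4125,.3186]
s=observe();print(s["clock"],s["position"].round(4),s["opening"],s["wrist_force"].round(2))
move_linear(p+[.17],max_speed=.15);dwell(.1)
s=observe();print(s["clock"],s["position"].round(4),s["opening"],s["wrist_force"].round(2),s["wrist_torque"].round(3))
goto(PL(.09),RT);dwell(.2);st();snap("tin2")
im=get_image("side");cv2.imwrite("pics/side2.png",cv2.resize(im["color"][120:330,130:340,::-1],None,fx=2.5,fy=2.5))
E
```

```text
27.475 [0.4128 0.3188 0.0226] 0.504632326732123 [-1.97 -0.34  4.58]
28.7083 [0.4119 0.3183 0.1688] 0.5074252525970327 [-0.77 -0.82 -2.55] [-0.005 -0.016 -0.024]
 30.05 L [ 31.1  93.3 158.4] F [-0.2  0.4 -1.2] T [-0.34 -0.06  0.  ]
```

View pics/tin2.png

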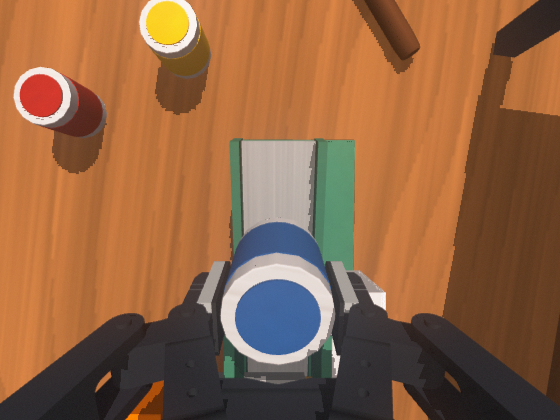

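View pics/side2.png

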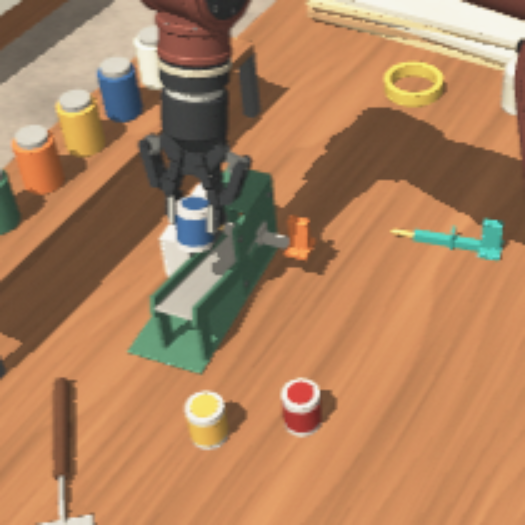

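Run:
```python
from h import *
from workcell import *
move_linear(PL(.045),max_speed=.1);dwell(.1);s,f0=st()
move_linear(PL(.034),max_speed=.06);dwell(.1);st()
for h in [.030,.028,.0265,.0255,.0245,.0235,.0225]:
    move_linear(PL(h),max_speed=.03);s,f=st(h)
    if np.abs(f-f0)[2]>3 or abs(f-f0)[0]>3: break
snap("tin3")
```

```text
30.85 L [ 31.9 103.1 115.4] F [-0.4  0.1 -1.6] T [-0.31 -0.11  0.01]
 31.28 L [ 31.4 106.2 103.8] F [-0.6 -0.  -0.5] T [-0.3  -0.01  0.02]
0.03 31.57 L [ 31.2 107.3  99.7] F [ 0.2  0.1 -1.5] T [-0.32 -0.    0.02]
0.028 31.82 L [ 31.3 107.8  97.9] F [-0.3  0.6 -1.2] T [-0.31 -0.02  0.01]
0.0265 32.07 L [ 31.3 108.2  96.5] F [ 0.1  0.4 -0.9] T [-0.3  -0.06  0.01]
0.0255 32.32 L [ 31.4 108.4  95.6] F [-0.3 -0.2 -1.7] T [-0.37 -0.03 -0.08]
0.0245 32.57 L [ 31.3 108.7  94.6] F [ 0.1  0.5 -0.6] T [-0.39 -0.03 -0.  ]
0.0235 32.82 L [ 31.3 108.9  93.6] F [ 0.2  0.3 -2.1] T [-0.35 -0.02  0.02]
0.0225 33.07 L [ 31.5 109.1  92.8] F [ 0.4 -0.2 -0.6] T [-0.27 -0.11 -0.02]
```

View pics/tin3.png

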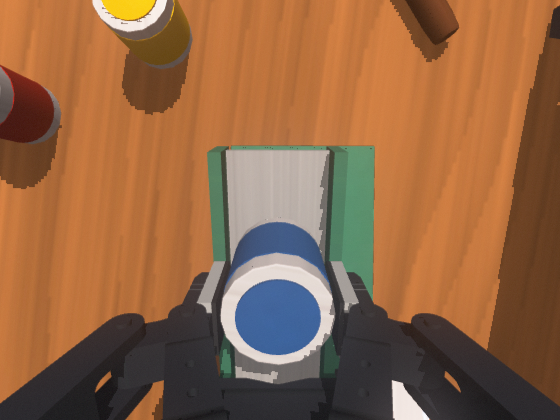

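The tin is centred between the rails: its lid is at u≈277, and the floor edges are at 226 and 330. There's no contact force yet, so I'll ease down until it touches and then release.

Run:
```python
from h import *
from workcell import *
for h in [.0215,.0205,.0195,.0185]:
    move_linear(PL(h),max_speed=.03);s,f=st(h)
    if f[2]>1.2 or abs(f[0])>3: break
open_jaws();st("open")
move_linear(PL(.11),max_speed=.15);st();dwell(.3);snap("done1")
im=get_image("side");cv2.imwrite("pics/side3.png",cv2.resize(im["color"][120:330,130:340,::-1],None,fx=2.5,fy=2.5))
```

```text
0.0215 33.37 L [ 31.9 109.1  92.8] F [-2.  -2.8  5.4] T [-0.31  0.3   0.07]
open 33.86 L [ 31.3 109.5  91.7] F [-0.2 -0.6 -0.4] T [-0.22 -0.    0.02]
 34.6 L [ 31.1  86.7 176.3] F [ 0.   0.6 -0.5] T [-0.24 -0.04  0.01]
```

View pics/done1.png

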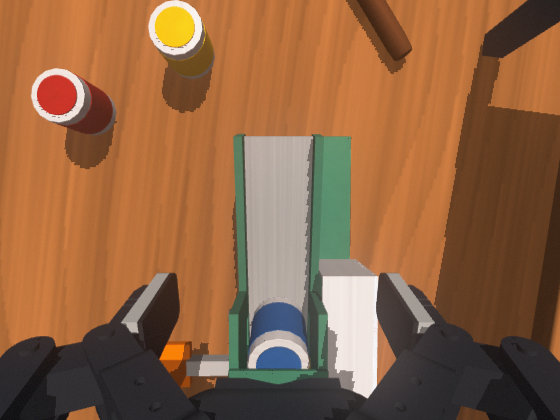

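View pics/side3.png

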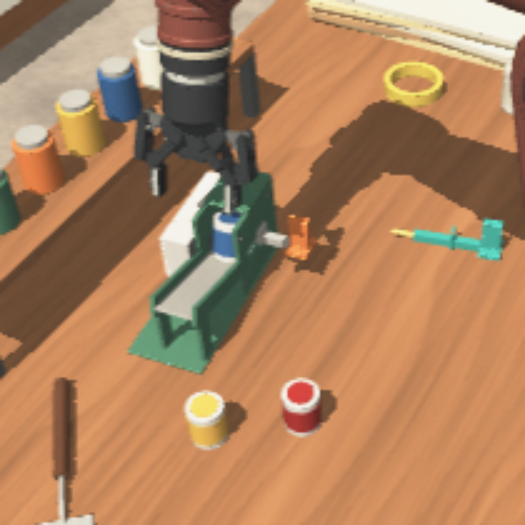

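The tin has slid down and stands upright part-way under the hood. I'll retreat and check the pin and the tin's resting position.

Run:
```python
from h import *
from workcell import *
move_linear(PL(.17),max_speed=.15)
goto(W(.031,.06,.30),rot(YR+np.pi/2));dwell(.1);im=snap("chk1")
T=im["T"];C=cloud(im,T)
m=mask(im,(100,80,60),(125,255,255));m[:,:245]=0;m[:,310:]=0;m[270:]=0;m[:150]=0
P=C[m>0];Q=np.array([L(p) for p in P])*1000;print("blue L",np.percentile(Q,[2,50,98],axis=0).round(1),len(Q))
goto(W(-.15,.0,.24),rot(np.pi+YR));dwell(.1);im=snap("chk2");C=cloud(im,im["T"])
m=mask(im,(5,200,120),(13,255,255));m[250:330,240:300]&=255;k=np.zeros_like(m);k[240:320,235:300]=1
Q=np.array([L(p) for p in C[(m>0)&(k>0)]])*1000;print("orange L",np.percentile(Q,[2,50,98],axis=0).round(1));st()
cv2.imwrite("pics/chk2z.png",cv2.resize(im["color"][240:400,150:420,::-1],None,fx=2.9,fy=2.9))
```

```text
blue L [[ 13.5   8.4  61.2]
 [ 31.6  28.7  85.1]
 [ 48.9  37.5 103.3]] 767
orange L [[-71.5 -31.2  55.1]
 [-68.7 -18.3  60.7]
 [-44.6   0.7 104.3]]
 37.78 L [-149.8   -0.   240.1] F [-0.8 -0.  -0.2] T [ 0.06 -0.02  0.01]
```

View pics/chk1.png

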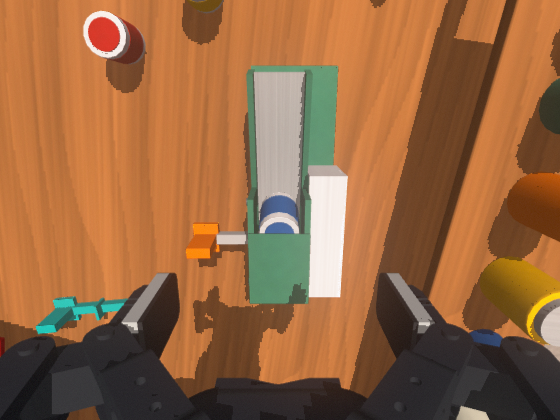

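View pics/chk2z.png

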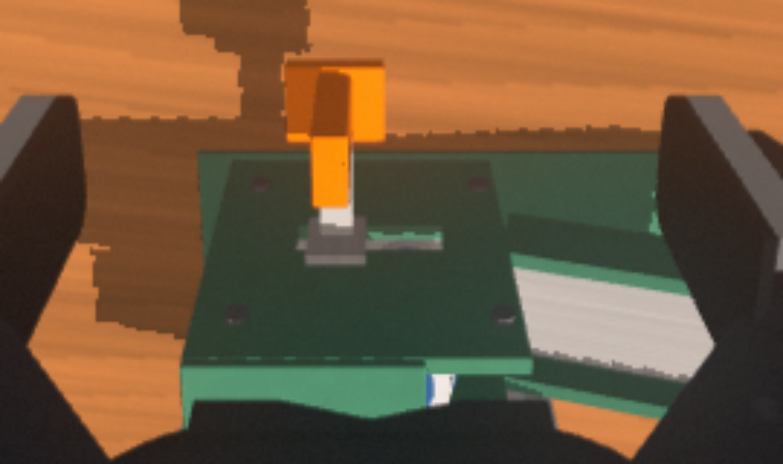

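```bash
python3 -c "
from workcell import *
close_job();print(observe()['clock'])"
```

```text
the job is handed in; nothing more can be done
the job is handed in; nothing more can be done
```

The stop pin is home in the lane, the blue tin rests upright against it, and I handed the job in about 38 s into the 72 s allowed.

**Pin:** I gripped the orange-handled pin and passed it through the slot without touching the edges. The tip met the bar about 81 mm short of the slot (gripper position). It then dropped into the hole with the gripper near y = -12.5 mm, so no long search was needed. I pushed until the flange stopped against the plate at about 12 N, eased off and let go.

**Tin:** I gripped the blue tin across the lane, tilted it 15° to match the floor, lowered it until it touched lightly (about 5 N), and released it. It slid down under the hood.

**Last checks:**
- **Pin:** the flange is flush on the plate. The back of the handle measures 71.5 mm out, against 71 mm expected, and the handle is turned only slightly.
- **Tin:** it is upright, with its uphill side at about y = +38 mm. That matches resting on the pin, though the hood hides the contact itself.
- **Other items:** the red and yellow tins and the look-alike pins look undisturbed in the pictures. I did not measure them again.
- **Robot:** the gripper was clear, with no force on the wrist.

**Disagreement:** the camera and touch estimates of the plate position differed by about 1 mm. The tin had 3 mm to spare on each side, so it made no difference.

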